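Seat a tube rack on a bench shaker and close its clamp bar to the gauge mark

TASK

Make the tube rack ready for shaking: with a fingertip, push the rack along the shaker's platform until its far end is home against the end stop. Then roll the top of the knurled wheel away from you under a fingertip, stroke by stroke, until the clamp bar has closed in beside the rack and its orange pointer stands on the red gauge mark. Lift nothing, move the bar only by its wheel and do not squeeze the rack with it, and leave the tubes standing in the rack and the things around the shaker where they are.

Things in the scene. Friction and masses are not known exactly. Their poses are not given: they have to be found in the camera images.
- shaker: White bench shaker, fixed. Origin on the bench below the platform; x runs along the rack lane to the end stop, y to the left of that, z up. Platform top 78 mm above the origin, x -123 to 97 mm, y -142 to 76 mm. Left rail and end stop stand 26 mm above it; right of the bar two guide blocks 26 mm and the wheel's gear cover 38 mm and two cheek plates 40 mm above it
- end_stop_face (a point): Middle of the end stop's face that the rack's far end must meet, 13 mm above the platform
- rail_face (a point): Middle of the fixed left rail's inner face, 13 mm above the platform
- clamp_bar: Blue bar with black rubber face, right of the rack, 160 mm long, top 27.5 mm above the platform, axes as the shaker's. Slides only along the shaker's y, driven by the wheel: +3.2 mm (towards rack and left rail) per rad; stays where left. With the pointer on the mark the lane from rail to rubber face is 102 mm wide, 2 mm more than the rack. The face is 5 mm left of the pointer's middle
- pointer (a point): Nose of the bar's orange pointer (2 mm wide), at the bar's near end just above the white gauge strip
- gauge_mark (a point): Middle of the red line (2.4 mm wide, along the shaker's x) on the white gauge strip at the platform's near edge, 3 mm above the platform. At the start the pointer stands 7 to 14 mm to its right (shaker -y); the thin black lines are 4 mm apart
- wheel_top (a point): Topmost point of the knurled steel wheel, mid-width, 58 mm above the platform. Wheel 56 mm in diameter, 24 mm wide, axle along the shaker's y, top 18 mm clear of the cheek plates. The axle is rigid: the wheel does not give when pressed. About 1.2 N along the rim turns it, so a light downward press (3 to 15 N) of a fingertip drags it round; this point does not turn
- adjuster_wheel (a joint): Turn of the wheel in rad, growing as its top is rolled away from the near side (shaker +x), which closes the bar; 0 is fully open, the pointer is on the mark at 5.0, end of travel 6.9. About 1.2 N along the rim turns it; it stays where it is left
- rack: Loose black moulded tube rack, 137 mm long, 100 mm wide, 34 mm high, 24 holes, lying lengthwise in the lane. Origin at the middle of its underside; its y axis is its long axis and points to the end stop: near end face at y = -68.5 mm, far one at y = +68.5 mm. It starts 12 to 38 mm short of the stop; home, its origin is at shaker x = 9.5 mm
- tube_red: Sample tube with red cap, 17 mm wide at the cap, 101 mm tall, standing loosely (leaning up to 0.15 rad) in a hole in the far half of the rack; origin at its bottom, z along the tube. Its bottom rests 4 mm above the rack's underside. Which tube is in which hole varies
- tube_blue: Sample tube with blue cap, as the red one
- tube_purple: Sample tube with purple cap, 95 mm tall, as the red one
- tip_box: Bystander: blue box of yellow pipette tips, 82 x 118 x 56 mm, left of the shaker; origin at the middle of its underside
- dropper: Bystander: white dropper bottle with a red cap, 25 mm wide, 73 mm tall, right of the shaker; origin at the middle of its underside
- marker: Bystander: blue marker pen, 135 mm long, 16 mm thick, lying right of the shaker; origin at the middle of its underside
Mind the look-alikes: they are no part of the job. What is shaped like the rack but pink is not meant.

How it is judged:
By the outcome, as a careful person would: the job done as asked, in the order asked, and still so for the second after the job is handed in, with the robot touching nothing.
It also fails if it takes over 48 s, if anything falls off the work surface, if the arm or the gripper's body presses on something with over 40 N, if the wrist force passes 120 N, or if a joint passes its speed limit or range.

ROBOT

A 6-joint arm with a two-finger parallel gripper is mounted at the origin on a cart in front of the work surface, level with it; the furniture and walls round the work are solid. World frame = base frame: x ahead of the robot, y to its left, z up, the work surface at z = 0. Lengths are in mm, angles in rad, forces in N, time in s.
With the tool pointing down it reaches from about 400 to 925 mm from the base axis. Payload 12.5 kg.
Tool frame: the origin (TCP) lies midway between the tips of the shut fingers; the grasp point (between the pads) lies 19 mm behind it; z points along the fingers, y is the line along which they close (so a half turn about z gives the same grasp; the last joint's range is limited). The gripper opens to 95 mm and grips with 3 to 60 N. Pads are 20 mm wide; open, the fingers measure 119 mm over their backs; the gripper's body (75 mm by 180 mm) begins 59 mm behind the grasp point.
Start: joints at [-1.22, 0.491, 1.559, -0, 1.092, -0.106], TCP at [275.698, -560.925, 214.661] pointing down, gripper open.
Joint ranges: [-3.1, 3.1], [-0.84, 2.19], [0.05, 2.79], [-1.13, 4.28], [0.06, 2.93], [-2.69, 2.69]. Speed limits (rad/s): [2.22, 2.22, 2.79, 3.14, 3.14, 3.14].

INTERFACE

Orientations are given as [roll, pitch, yaw] about the fixed x, y, z axes, in that order (R = Rz(yaw) Ry(pitch) Rx(roll)).
In Python, from cell import state, read_camera, camera_info, env gives the robot as it stands.
- The arm moves only by the tool move_arm, never from a script. Its argument "commands" is a list of rows, each a list of 3 entries, a list of its own where there are three numbers: the shift along the world's x, y, z in cm, then the turn, a rotation vector about the world's x, y, z in degrees, then the opening, from 0 (shut) to 1 (fully open). A call has 1 to 10 rows; each row shifts and turns the commanded pose from where the row before left it; what a row does not reach is not made up. A row lasts 1/10 s, in which the tool goes at most 50 mm and 8.59 degrees, less where a joint would pass 70% of its speed; a pose out of reach is approached as far as the arm can. A call with a gripper value outside its range is refused whole. The fingers move at their own pace and stop on an object; the grip force is fixed at half the most. Time passes only in rows, so rows that do not move let the fingers close. It gives the time, the measured TCP pose, the force, the opening and the grip force at its end, in the units of the state.
- state(): the state, without advancing time (a new reading comes with each control period).
- read_camera(name): name is "scene" or "top"; returns the picture (480x640x3 uint8, blue, green, red); there is no depth.
- camera_info(name): a dict with "K" (3x3 intrinsics, pixels), "k1" (the pictures are not rectified: a ray, as slopes to the right and down, at radius r is drawn at 1 + k1 r^2 times it, then the intrinsics apply), "cam_to_world" (4x4, takes a point from camera to world coordinates). Camera axes: x right, y down, z forward; pixel columns grow to the right and rows downward; lengths in mm; the calibration is good to about 2 mm. A picture is of the moment at which its call begins. camera_info takes no time and is no camera call.
- env.job_done(): hands the job in; it is judged then, once.
The state is a dict: "t": time; "joints": joint angles; "qvel": joint speeds; "tau": joint torques, N m; "eef_pos": TCP position; "tcp_rot": TCP orientation; "ft_force": force on the tool from outside, world axes, zero at the start; "moment": the same for the moment, N m; "opening": opening from 0.0 (shut) to 1.0 (fully open); "grip_force": force on a finger pad.
Only numpy, scipy, OpenCV 4.12 (cv2) and the standard library are available. Lean on these libraries where they do the work, as an engineer would, in place of code of your own. Each camera call takes 0.05 s, during which the arm holds its last target. There are 200 camera calls.

## Working session

There is one attempt and no reset: what is moved stays moved. The work goes in short steps, Python scripts to look and compute and a tool call to move; the robot and the scene stay as the last step left them, time stands still between calls to the robot, and variables do not carry over. Pictures are saved under pics/ and viewed, at most 10 in all, crops included, and the job is handed in when it is done.

Besides the shell and the picture viewer there is one more tool, called after "Call:" as name(argument=value, ...) on one line, values as JSON. move_arm: Moves the arm, as the interface text tells. Its arguments: {"type":"object","properties":{"commands":{"type":"array"}},"required":["commands"]}

```bash
mkdir -p pics; cat > h.py <<'E'
import numpy as np,cv2
from cell import state,read_camera,camera_info,env
def ray(n,u,v):
    c=camera_info(n);K=np.array(c["K"]);k=c["k1"];T=np.array(c["cam_to_world"])
    d=np.array([(u-K[0,2])/K[0,0],(v-K[1,2])/K[1,1]]);s=d.copy()
    for _ in range(30): s=d/(1+k*(s@s))
    return T[:3,3],T[:3,:3]@np.array([s[0],s[1],1])
def atz(n,u,v,z):
    o,r=ray(n,u,v);return o+r*(z-o[2])/r[2]
def proj(n,p):
    c=camera_info(n);K=np.array(c["K"]);k=c["k1"];T=np.array(c["cam_to_world"])
    q=T[:3,:3].T@(np.array(p,float)-T[:3,3]);s=q[:2]/q[2];s=s*(1+k*(s@s))
    return np.array([K[0,0]*s[0]+K[0,2],K[1,1]*s[1]+K[1,2]])
def tri(n1,p1,n2,p2):
    o1,r1=ray(n1,*p1);o2,r2=ray(n2,*p2)
    A=np.c_[r1,-r2];x=np.linalg.lstsq(A,o2-o1,rcond=None)[0]
    a=o1+x[0]*r1;b=o2+x[1]*r2;return (a+b)/2,np.linalg.norm(a-b)
E
python3 - <<'E'
from h import *
for n in("scene","top"):
    cv2.imwrite(f"pics/{n}0.png",read_camera(n)); c=camera_info(n);print(n,np.round(c["K"],1),c["k1"],np.round(c["cam_to_world"],3))
s=state();print(s["t"],s["eef_pos"],s["tcp_rot"],s["opening"],s["ft_force"])
E
```

```text
scene [[456.2   0.  310.3]
 [  0.  456.2 239.9]
 [  0.    0.    1. ]] 0.0009947898648373704 [[ 6.62000e-01 -3.43000e-01  6.67000e-01 -1.86655e+02]
 [-7.50000e-01 -3.22000e-01  5.78000e-01 -7.64690e+02]
 [ 1.60000e-02 -8.82000e-01 -4.71000e-01  5.91744e+02]
 [ 0.00000e+00  0.00000e+00  0.00000e+00  1.00000e+00]]
top [[571.5   0.  326.1]
 [  0.  571.5 232.5]
 [  0.    0.    1. ]] -0.12286339370604324 [[-1.670000e-01 -9.660000e-01  1.980000e-01  2.418430e+02]
 [-9.860000e-01  1.650000e-01 -2.800000e-02 -1.257080e+02]
 [-6.000000e-03 -2.000000e-01 -9.800000e-01  1.337158e+03]
 [ 0.000000e+00  0.000000e+00  0.000000e+00  1.000000e+00]]
0.1 [ 275.61187627 -560.71198253  214.13916328] [-3.14064793e+00 -9.74504766e-05  4.56782133e-01] 1.0009844360081739 [0.31972729 0.04235654 0.07245673]
```

View pics/scene0.png

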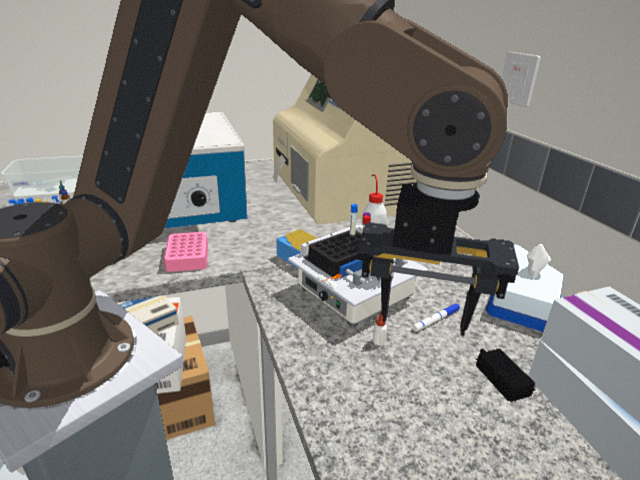

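View pics/top0.png

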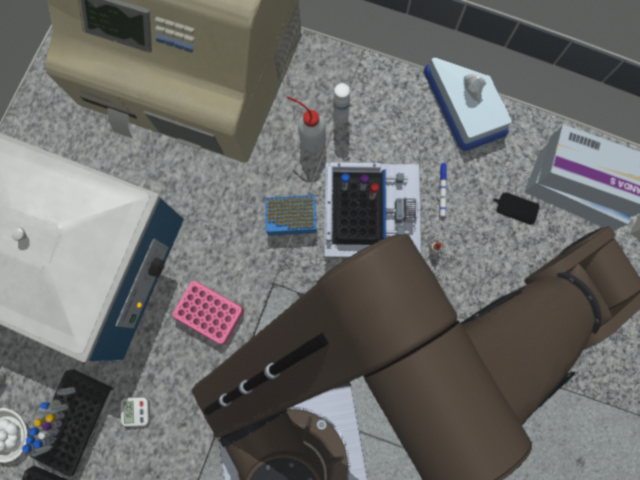

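Look-alikes: black rack on the white shaker (top 358,207) is the target. The pink rack (208,312) and the black rack on the left bench (75,420) are not. I'll check this in a close crop.

```bash
python3 - <<'E'
from h import *
im=cv2.imread("pics/top0.png")[150:262,316:436]
cv2.imwrite("pics/c1.png",cv2.resize(im,None,fx=5.3,fy=5.3,interpolation=cv2.INTER_CUBIC))
E
```

```text
(no output)
```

View pics/c1.png

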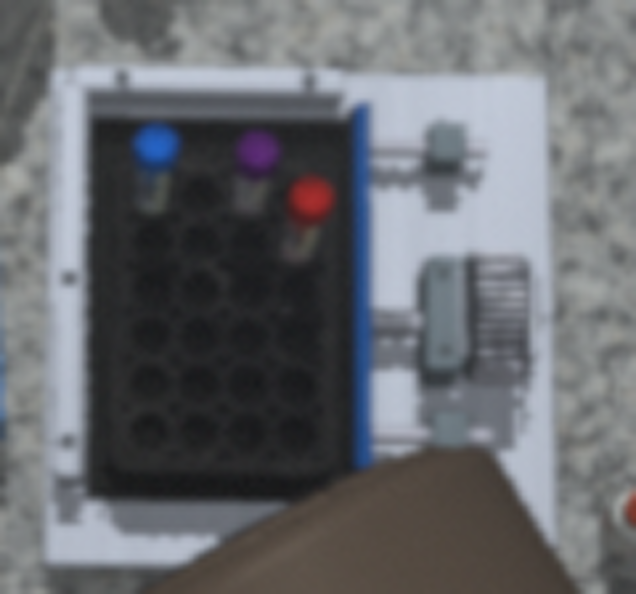

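The crop confirms it: a black 4x6 rack with blue, purple and red tubes at the far end, the blue bar on its right, and the wheel at (500,315) in the crop. The near edge and gauge are hidden by the arm. Next I'll work out the shaker pose.

```bash
cat >> h.py <<'E'
def fit(src,dst): # planar rigid shaker->world
    a=np.array(src,float);b=np.array(dst,float)[:,:2]
    z=(a-a.mean(0))@[1,1j];w=(b-b.mean(0))@[1,1j]
    th=np.angle((np.conj(z)*w).sum());R=np.array([[np.cos(th),-np.sin(th)],[np.sin(th),np.cos(th)]])
    t=b.mean(0)-R@a.mean(0);return th,R,t,(a@R.T+t)-b
E
python3 - <<'E'
from h import *
c=lambda u,v:(316+(u+.5)/5.3-.5,150+(v+.5)/5.3-.5)
pts=[c(545,75),c(45,563)]
W=[atz("top",*pts[0],78),atz("top",*pts[1],78)]
S=[(97,-142),(-123,76)]
th,R,t,e=fit(S,W);print(th,t,e,np.round(W,1))
inv=lambda p:R.T@(np.array(p)[:2]-t)
for nm,p,z in[("rack near L",(88,495),112),("rack far L",(92,118),112),("bar face far",(352,108),105.5),("bar far-right",(370,103),105.5),("bar near right",(370,468),105.5),("wheel farL",(475,258),120),("wheel right near",(528,375),120),("stop/rack",(90,95),104)]:
    w=atz("top",*c(*p),z);print(nm,np.round(w,1),np.round(inv(w),1))
for nm,p in [("gauge",(-120,-60,81)),("corner",(-123,-142,78)),("corner",(-123,76,78)),("wt",(-20,-100,136))]:
    w=np.r_[R@p[:2]+t,p[2]];print(nm,np.round(w,1),proj("scene",w),proj("top",w))
cv2.imwrite("pics/c2.png",cv2.resize(cv2.imread("pics/scene0.png")[200:340,270:430],None,fx=4.2,fy=4.2,interpolation=cv2.INTER_CUBIC))
E
```

```text
-0.17956580953950546 [ 551.17878652 -243.8186292 ] [[ 0.91158041 -1.30316579]
 [-0.91158041  1.30316579]] [[ 620.3 -399.6   78. ]
 [ 444.6 -148.4   78. ]]
rack near L [ 464.1 -169.9  112. ] [-98.9  57.2]
rack far L [ 623.4 -199.1  112. ] [63.1 56.9]
bar face far [ 611.3 -309.2  105.5] [ 70.8 -53.6]
bar far-right [ 612.2 -317.2  105.5] [ 73.1 -61.3]
bar near right [ 456.8 -287.3  105.5] [-85.1 -59.7]
wheel farL [ 534.3 -345.3  120. ] [   1.5 -102.9]
wheel right near [ 481.6 -357.2  120. ] [ -48.2 -124. ]
stop/rack [ 636.1 -200.4  104. ] [75.9 57.9]
gauge [ 422.4 -281.4   81. ] [326.21819397 282.04593199] [384.64243948 255.37104769]
corner [ 404.8 -361.6   78. ] [352.65587021 302.91805852] [421.11769653 257.24159405]
corner [ 443.7 -147.1   78. ] [285.97201117 256.70074164] [323.57694162 256.3157657 ]
wt [ 513.6 -338.6  136. ] [377.41358787 251.76155223] [405.01061321 205.93570298]
```

View pics/c2.png

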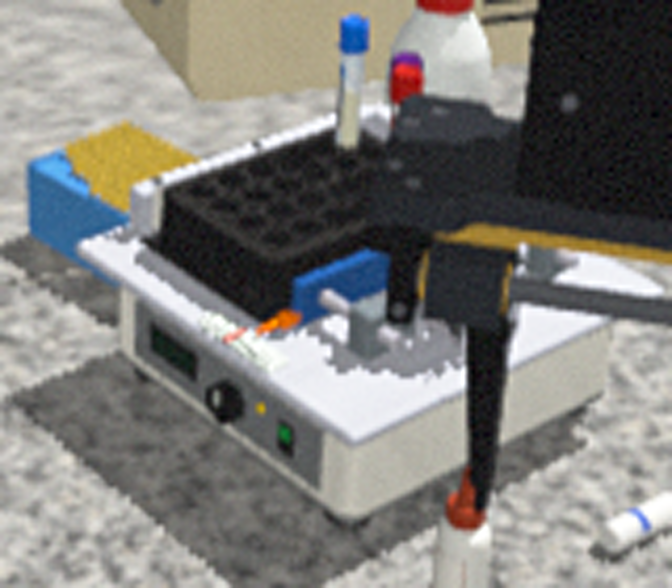

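Scene crop: red mark at about full px (325.2,279.8), pointer nose at about (332,278). I'll shut the gripper and move above the rack's near end, aligned with the shaker (yaw about -0.18).

Call:
move_arm(commands=[[[1.6,3.4,0],[0,0,-3.7],0],[[1.6,3.4,0],[0,0,-3.7],0],[[1.6,3.4,0],[0,0,-3.7],0],[[1.6,3.4,0],[0,0,-3.7],0],[[1.6,3.4,0],[0,0,-3.7],0],[[1.6,3.4,0],[0,0,-3.7],0],[[1.6,3.4,0],[0,0,-3.7],0],[[1.6,3.4,0],[0,0,-3.7],0],[[1.6,3.4,0],[0,0,-3.7],0],[[1.6,3.4,0],[0,0,-3.2],0]])

```text
t: 1.1
eef_pos: [436.0, -219.4, 214.6]
tcp_rot: [-3.142, 0.0, -0.183]
ft_force: [1.5, -0.7, 0.1]
opening: 0.217
grip_force: 0.0
```

```bash
python3 - <<'E'
from h import *
s=state();print(s["t"],s["eef_pos"],s["tcp_rot"],s["opening"])
a=read_camera("scene");b=read_camera("top");cv2.imwrite("pics/s1.png",a);cv2.imwrite("pics/t1.png",b)
g=lambda i:(255*(i/255.)**.5).astype(np.uint8)
A=cv2.resize(g(a[195:320,275:425]),None,fx=5,fy=5,interpolation=cv2.INTER_CUBIC)
cv2.imwrite("pics/c3.png",A[:600])
B=cv2.resize(g(b[150:262,316:436]),None,fx=5,fy=5,interpolation=cv2.INTER_CUBIC)
cv2.imwrite("pics/c4.png",B)
E
```

```text
1.1 [ 436.02451446 -219.43159548  214.55886938] [-3.14157447e+00  2.27226684e-04 -1.82987969e-01] 0.21703237851405413
```

View pics/c3.png

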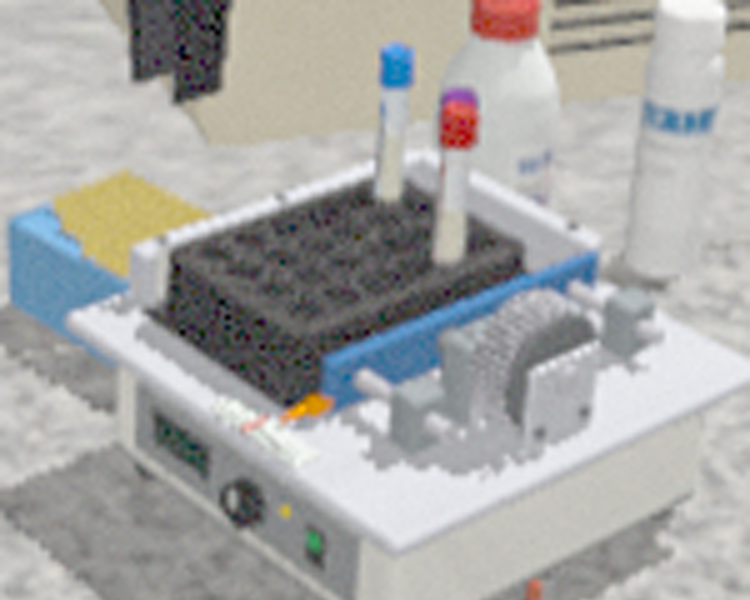

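View pics/c4.png

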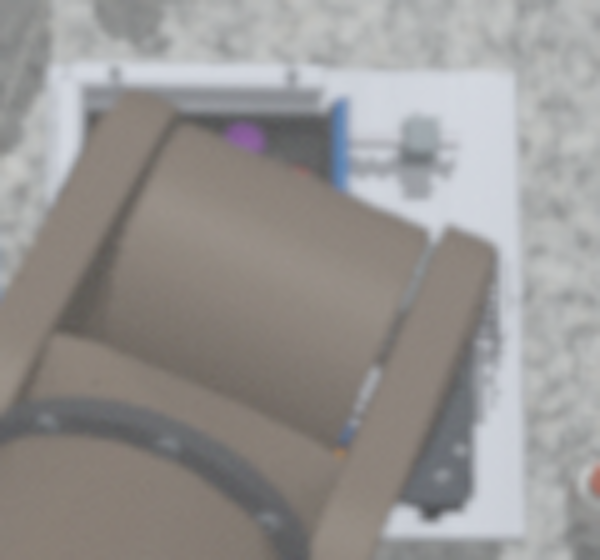

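Scene crop (5x, origin 275,195): the gauge red mark, pointer, rack near face (172,255)-(305,325), wheel top (about 535,292) and platform corners are all clear. Now computing positions.

```bash
python3 - <<'E'
from h import *
c=lambda u,v:(275+(u+.5)/5-.5,195+(v+.5)/5-.5)
k=lambda u,v:(316+(u+.5)/5.3-.5,150+(v+.5)/5.3-.5)
W=[atz("top",*k(545,75),78),atz("top",*k(45,563),78),atz("scene",*c(395,550),78),atz("scene",*c(68,318),78)]
S=[(97,-142),(-123,76),(-123,-142),(-123,76)]
th,R,t,e=fit(S,W);print("fit",th,t,np.round(e,1))
inv=lambda p:R.T@(np.array(p)[:2]-t)
for nm,p,z in[("rack NRb",(290,402),78),("rack NLb",(150,312),78),("rack NRt",(305,325),112),("NLt",(172,255),112),("FRt",(522,250),112),("mark",(250,427),81),("ptr nose",(290,415),82),("bar near R top",(323,352),105.5),("bar far top",(597,255),105.5),("rail end in top",(160,245),104)]:
    w=atz("scene",*c(*p),z);print(nm,np.round(w,1),np.round(inv(w),1))
for u in(500,520,540,560): print("wheel",u,np.round(inv(atz("scene",*c(u,293),134)),1))
for nm,p,z in [("wfarL",(475,258),120),("wR",(528,315),130)]: print(nm,np.round(inv(atz("top",*k(*p),z)),1))
E
```

```text
fit -0.17382215960902908 [ 549.93881464 -246.59319462] [[ 0.6 -3.7]
 [-2.7 -2.1]
 [ 2.6  0.9]
 [-0.4  4.8]]
rack NRb [ 455.7 -271.3   78. ] [-88.6 -40.7]
rack NLb [ 471.1 -178.4   78. ] [-89.4  53.6]
rack NRt [ 463.5 -271.2  112. ] [-80.9 -39.2]
NLt [ 470.8 -191.1  112. ] [-87.5  40.9]
FRt [ 579.7 -300.7  112. ] [ 38.7 -48.1]
mark [ 426.  -274.2   81. ] [-117.3  -48.6]
ptr nose [ 442.9 -281.4   82. ] [-99.4 -52.8]
bar near R top [ 460.3 -283.6  105.5] [-81.9 -52. ]
bar far top [ 609.2 -321.5  105.5] [ 71.3 -63.5]
rail end in top [ 485.1 -171.5  104. ] [-76.9  62.8]
wheel 500 [-26.  -95.3]
wheel 520 [ -19.5 -100.2]
wheel 540 [ -13.  -105.1]
wheel 560 [  -6.4 -110. ]
wfarL [   1.6 -100. ]
wR [ -25.1 -119.9]
```

Call:
move_arm(commands=[[[0,0,-3],[0,0,0],0],[[0,0,-3],[0,0,0],0],[[0,0,-3],[0,0,0],0],[[0,0,-2],[0,0,0],0],[[0,0,-0.9],[0,0,0],0],[[0.5,-0.09,0],[0,0,0],0],[[0.5,-0.09,0],[0,0,0],0],[[0.2,-0.035,0],[0,0,0],0],[[0.2,-0.035,0],[0,0,0],0],[[0.2,-0.035,0],[0,0,0],0]])

```text
t: 2.2
eef_pos: [452.0, -223.9, 96.2]
tcp_rot: [3.141, -0.001, -0.18]
ft_force: [0.1, -0.7, -0.2]
opening: 0.001
grip_force: 0.0
```

Call:
move_arm(commands=[[[0.2,-0.035,0],[0,0,0],0],[[0.2,-0.035,0],[0,0,0],0],[[0.2,-0.035,0],[0,0,0],0],[[0.2,-0.035,0],[0,0,0],0],[[0.2,-0.035,0],[0,0,0],0],[[0.2,-0.035,0],[0,0,0],0],[[0.2,-0.035,0],[0,0,0],0],[[0.2,-0.035,0],[0,0,0],0],[[0.2,-0.035,0],[0,0,0],0],[[0.2,-0.035,0],[0,0,0],0]])

```text
t: 3.2
eef_pos: [471.9, -227.3, 95.7]
tcp_rot: [3.142, 0.0, -0.18]
ft_force: [-1.2, -0.3, 2.7]
opening: 0.008
grip_force: 1.2
```

Call:
move_arm(commands=[[[0.2,-0.035,0],[0,0,0],0],[[0.2,-0.035,0],[0,0,0],0],[[0.2,-0.035,0],[0,0,0],0],[[0.2,-0.035,0],[0,0,0],0],[[0.2,-0.035,0],[0,0,0],0]])

```text
t: 3.7
eef_pos: [481.9, -229.1, 95.7]
tcp_rot: [3.141, -0.0, -0.18]
ft_force: [-2.6, 0.6, 1.9]
opening: 0.002
grip_force: 1.1
```

Call:
move_arm(commands=[[[0.1,-0.018,0],[0,0,0],0],[[0.1,-0.018,0],[0,0,0],0],[[0.1,-0.018,0],[0,0,0],0]])

```text
t: 4.0
eef_pos: [482.5, -228.8, 95.6]
tcp_rot: [-3.141, 0.005, -0.18]
ft_force: [-18.5, 1.3, 13.7]
opening: 0.003
grip_force: 9.5
```

```bash
python3 - <<'E'
from h import *
a=read_camera("scene");cv2.imwrite("pics/s2.png",a)
g=lambda i:(255*(i/255.)**.5).astype(np.uint8)
cv2.imwrite("pics/c5.png",cv2.resize(g(a[195:310,275:425]),None,fx=5,fy=5,interpolation=cv2.INTER_CUBIC))
E
```

```text
(no output)
```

View pics/c5.png

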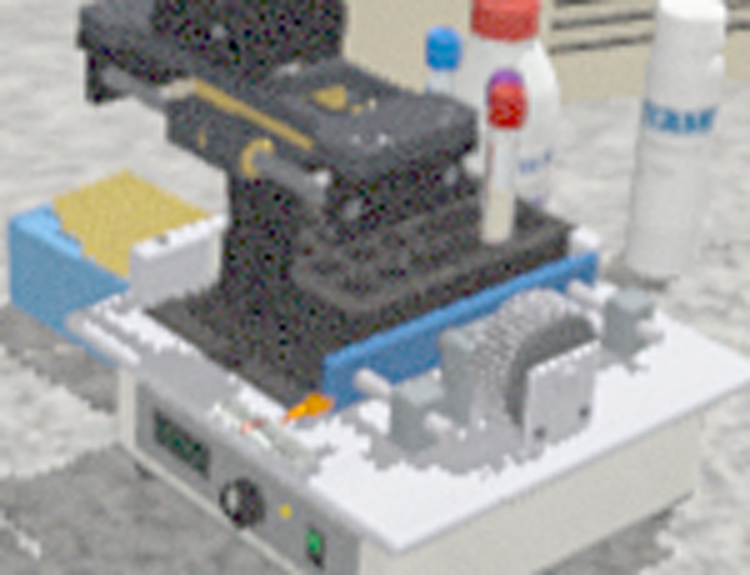

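Rack has stopped with an abrupt 18 N, its far right top corner now at (572,228) and tubes standing. I'll check where it is against home and locate the wheel.

```bash
python3 - <<'E'
from h import *
c=lambda u,v:(275+(u+.5)/5-.5,195+(v+.5)/5-.5)
k=lambda u,v:(316+(u+.5)/5.3-.5,150+(v+.5)/5.3-.5)
th=-.177;t=np.array([550.5,-245.2]);R=np.array([[np.cos(th),-np.sin(th)],[np.sin(th),np.cos(th)]])
inv=lambda p:R.T@(np.array(p)[:2]-t)
print("tcp",inv([482.5,-228.8]))
for p in[(572,228)]: print("FRt",inv(atz("scene",*c(*p),112)))
from scipy.optimize import least_squares
a=np.linspace(0,2*np.pi,181)
def ext(x0,y0):
    f=lambda cam,y:np.array([proj(cam,np.r_[R@[x0+28*np.cos(q),y]+t,108+28*np.sin(q)]) for q in a])
    L=f("scene",y0+12);Rr=f("scene",y0-12)
    TL=f("top",y0+12);TR=f("top",y0-12)
    i=L[:,1].argmin();j=Rr[:,1].argmin()
    A=np.r_[L[i,1],L[:,0].min(),Rr[:,0].max(),Rr[j,1]]
    B=np.r_[TL[:,1].min(),max(TL[:,1].max(),TR[:,1].max()),TL[:,0].min(),TR[:,0].max()]
    return A,B
C=c;obs=np.array([c(0,290)[1],c(470,0)[0],c(600,0)[0],c(0,315)[1]]);ob2=np.array([k(0,256)[1],k(0,382)[1],k(471,0)[0],k(530,0)[0]])
for nm,f in[("scene",lambda p:ext(*p)[0]-obs),("top",lambda p:ext(*p)[1]-ob2),("both",lambda p:np.r_[ext(*p)[0]-obs,ext(*p)[1]-ob2])]:
    r=least_squares(f,[-20,-110],diff_step=1e-2);print(nm,r.x,np.round(r.fun,1),np.round(R@r.x+t,1))
E
```

```text
tcp [-69.82525879   4.1705198 ]
FRt [ 71.62061285 -48.48054461]Traceback (most recent call last):
  File "<stdin>", line 20, in <module>
    return func(*args, **kwargs)
    result = trf(vector_fun.fun, vector_fun.jac, x0, f0, J0, lb, ub, ftol, xtol,
                 gtol, max_nfev, x_scale, loss_function, tr_solver,
                 tr_options.copy(), verbose, callback=callback_wrapped)
    return trf_no_bounds(
        fun, jac, x0, f0, J0, ftol, xtol, gtol, max_nfev, x_scale,
        loss_function, tr_solver, tr_options, verbose, callback=callback)
    J = jac(x)
    self._update_jac()
    ~~~~~~~~~~~~~~~~^^
    self.J = self.jac_wrapped(xp_copy(self.x), f0=self.f)
             ~~~~~~~~~~~~~~~~^^^^^^^^^^^^^^^^^^^^^^^^^^^^
    J, dct = approx_derivative(
             ~~~~~~~~~~~~~~~~~^
        self.fun,
        ^^^^^^^^^
    ...<2 lines>...
        **self.finite_diff_options,
        ^^^^^^^^^^^^^^^^^^^^^^^^^^^
    )
    ^
    J, _nfev = _dense_difference(fun_wrapped, x0, f0, h,
               ~~~~~~~~~~~~~~~~~^^^^^^^^^^^^^^^^^^^^^^^^
                             use_one_sided, method,
                             ^^^^^^^^^^^^^^^^^^^^^^
                             mf)
                             ^^^
    df = [f_eval - f0 for f_eval in f_evals]
                                    ^^^^^^^
    f = np.atleast_1d(self.fun(x, *self.args, **self.kwargs))
                      ~~~~~~~~^^^^^^^^^^^^^^^^^^^^^^^^^^^^^^
    return np.atleast_1d(self.fun(x))
                         ~~~~~~~~^^^
    return self.f(x, *self.args, **self.kwargs)
           ~~~~~~^^^^^^^^^^^^^^^^^^^^^^^^^^^^^^
  File "<stdin>", line 19, in <lambda>
  File "<stdin>", line 12, in ext
  File "<stdin>", line 11, in <lambda>
  File "h.py", line 11, in proj
    c=camera_info(n);K=np.array(c["K"]);k=c["k1"];T=np.array(c["cam_to_world"])
ValueError: time passes only in moves, steps and waits
```

Call:
move_arm(commands=[[[-0.5,0.09,0],[0,0,0],0],[[-1.5,0.27,0],[0,0,0],0],[[0,0,3],[0,0,0],0],[[0,0,3.5],[0,0,0],0]])

```text
t: 4.45
eef_pos: [464.3, -225.8, 160.6]
tcp_rot: [-3.141, 0.002, -0.181]
ft_force: [0.6, 0.5, 1.1]
opening: 0.006
grip_force: 0.0
```

```bash
sed -i 's/^from cell import.*/from cell import state,read_camera,env\nimport cell,functools\ncamera_info=functools.cache(cell.camera_info)/' h.py; python3 - <<'E'
from h import *
c=lambda u,v:(275+(u+.5)/5-.5,195+(v+.5)/5-.5)
k=lambda u,v:(316+(u+.5)/5.3-.5,150+(v+.5)/5.3-.5)
th=-.177;t=np.array([550.5,-245.2]);R=np.array([[np.cos(th),-np.sin(th)],[np.sin(th),np.cos(th)]])
from scipy.optimize import least_squares
a=np.linspace(0,2*np.pi,181)
def ext(x0,y0):
    f=lambda cam,y:np.array([proj(cam,np.r_[R@[x0+28*np.cos(q),y]+t,108+28*np.sin(q)]) for q in a])
    L=f("scene",y0+12);Rr=f("scene",y0-12);TL=f("top",y0+12);TR=f("top",y0-12)
    return np.r_[L[:,1].min(),L[:,0].min(),Rr[:,0].max(),Rr[:,1].min()],np.r_[TL[:,1].min(),max(TL[:,1].max(),TR[:,1].max()),TL[:,0].min(),TR[:,0].max()]
obs=np.array([c(0,290)[1],c(470,0)[0],c(600,0)[0],c(0,315)[1]]);ob2=np.array([k(0,256)[1],k(0,382)[1],k(471,0)[0],k(530,0)[0]])
for nm,f in[("scene",lambda p:ext(*p)[0]-obs),("top",lambda p:ext(*p)[1]-ob2),("both",lambda p:np.r_[ext(*p)[0]-obs,ext(*p)[1]-ob2])]:
    r=least_squares(f,[-20,-110],diff_step=1e-2);print(nm,r.x,np.round(r.fun,1),np.round(R@r.x+t,1))
# red mark & orange detection
im=cv2.imread("pics/s1.png").astype(int)[270:290,315:350]
b,g,rr=im[...,0],im[...,1],im[...,2]
for y,x in zip(*np.where((rr-b>50))): print((x+315,y+270),im[y,x],end=' ')
E
```

```text
scene [ -22.59270692 -116.49537089] [ 0.1 -1.   1.  -0.2] [ 507.7 -355.9]
top [ -21.42426238 -112.81879295] [-0.8  0.8 -1.6  1.5] [ 509.5 -352.5]
both [ -21.23030596 -114.14567041] [-0.6 -1.3  0.6 -0.8 -0.9  0.7 -1.   2.2] [ 509.5 -353.8]
(np.int64(336), np.int64(274)) [ 0 48 99] (np.int64(337), np.int64(274)) [  0  69 152] (np.int64(338), np.int64(274)) [  0  64 138] (np.int64(339), np.int64(274)) [ 39  67 132] (np.int64(335), np.int64(275)) [  0  46 100] (np.int64(336), np.int64(275)) [  0  66 148] (np.int64(337), np.int64(275)) [  0  83 177] (np.int64(338), np.int64(275)) [  0  84 186] (np.int64(339), np.int64(275)) [  0  78 172] (np.int64(340), np.int64(275)) [ 13  71 159] (np.int64(341), np.int64(275)) [ 54  64 118] (np.int64(333), np.int64(276)) [28 48 90] (np.int64(334), np.int64(276)) [  0  83 166] (np.int64(335), np.int64(276)) [  0 131 252] (np.int64(336), np.int64(276)) [  0  87 178] (np.int64(337), np.int64(276)) [  0  82 178] (np.int64(338), np.int64(276)) [  0  87 188] (np.int64(339), np.int64(276)) [  0  80 177] (np.int64(340), np.int64(276)) [ 32  78 162] (np.int64(33
[... 322 characters left out ...]
int64(277)) [ 56  84 143] (np.int64(327), np.int64(278)) [125 130 192] (np.int64(331), np.int64(278)) [ 67  98 178] (np.int64(332), np.int64(278)) [ 35  94 188] (np.int64(333), np.int64(278)) [ 39 106 218] (np.int64(334), np.int64(278)) [ 41  91 174] (np.int64(335), np.int64(278)) [ 65  78 121] (np.int64(337), np.int64(278)) [ 81  91 136] (np.int64(324), np.int64(279)) [152 160 212] (np.int64(325), np.int64(279)) [151 156 221] (np.int64(326), np.int64(279)) [122 130 206] (np.int64(327), np.int64(279)) [136 148 210] (np.int64(331), np.int64(279)) [100 127 189] (np.int64(323), np.int64(280)) [111 117 169] (np.int64(324), np.int64(280)) [122 133 225] (np.int64(325), np.int64(280)) [110 118 191]
```

```bash
cat >> h.py <<'E'
th=-.177;t=np.array([550.5,-245.2]);R=np.array([[np.cos(th),-np.sin(th)],[np.sin(th),np.cos(th)]])
inv=lambda p:R.T@(np.array(p)[:2]-t)
E
python3 - <<'E'
from h import *
for nm,p,z in[("markA",(323.5,280.1),81),("mark",(325.3,279.3),81),("markB",(327.3,278.4),81),("nose",(331.3,278.4),81.5),("nose2",(333.5,277.4),81.5),("nose2",(333.5,277.4),84)]:print(nm,np.round(inv(atz("scene",*p,z)),1))
E
```

```text
markA [-119.5  -49.4]
mark [-114.7  -49.3]
markB [-109.2  -49.2]
nose [-103.1  -54.7]
nose2 [-97.  -54.6]
nose2 [-99.7 -57.4]
```

Call:
move_arm(commands=[[[0.7,-1.8,0],[0,0,0],0],[[0.7,-2.5,0],[0,0,0],0],[[0.7,-2.5,0],[0,0,0],0],[[0.7,-2.5,0],[0,0,0],0],[[0.7,-2.2,0],[0,0,0],0],[[0.4,-1.2,-0.6],[0,0,0],0],[[0,0,-0.6],[0,0,0],0],[[0,0,-0.4],[0,0,0],0]])

```text
t: 5.25
eef_pos: [503.3, -352.1, 143.5]
tcp_rot: [-3.141, 0.001, -0.18]
ft_force: [-0.2, -0.3, 0.3]
opening: 0.004
grip_force: 0.0
```

Call:
move_arm(commands=[[[0,0,-0.4],[0,0,0],0],[[0,0,-0.2],[0,0,0],0],[[0,0,-0.1],[0,0,0],0],[[0,0,0],[0,0,0],0]])

```text
t: 5.65
eef_pos: [503.7, -352.7, 137.7]
tcp_rot: [3.141, -0.0, -0.18]
ft_force: [-0.4, 0.0, 0.6]
opening: 0.006
grip_force: 0.0
```

Call:
move_arm(commands=[[[0,0,-0.1],[0,0,0],0],[[0,0,-0.1],[0,0,0],0],[[0,0,0],[0,0,0],0]])

```text
t: 5.95
eef_pos: [503.9, -353.0, 136.2]
tcp_rot: [3.141, -0.001, -0.18]
ft_force: [0.4, 1.6, 3.2]
opening: 0.005
grip_force: 2.0
```

Call:
move_arm(commands=[[[0,0,-0.05],[0,0,0],0],[[0.3,-0.053,0],[0,0,0],0],[[0.3,-0.053,0],[0,0,0],0],[[0.3,-0.053,0],[0,0,0],0],[[0.3,-0.053,0],[0,0,0],0],[[0,0,0],[0,0,0],0]])

```text
t: 6.55
eef_pos: [516.4, -355.4, 136.2]
tcp_rot: [3.141, -0.002, -0.18]
ft_force: [0.3, 1.3, 6.8]
opening: 0.002
grip_force: 3.9
```

Call:
move_arm(commands=[[[0,0,0.5],[0,0,0],0],[[-0.6,0.106,0],[0,0,0],0],[[-0.7,0.124,0],[0,0,0],0],[[0,0,-0.4],[0,0,0],0],[[0,0,-0.1],[0,0,0],0],[[0.4,-0.071,0],[0,0,0],0],[[0.4,-0.071,0],[0,0,0],0],[[0.4,-0.071,0],[0,0,0],0],[[0.2,-0.035,0],[0,0,0],0],[[0,0,0],[0,0,0],0]])

```text
t: 7.55
eef_pos: [517.4, -355.6, 136.1]
tcp_rot: [3.141, -0.002, -0.18]
ft_force: [1.1, 0.6, 10.1]
opening: -0.0
grip_force: 5.1
```

```bash
cat > ptr.py <<'E'
from h import *
import sys
acc=np.mean([read_camera("scene").astype(float) for _ in range(4)],0)
cv2.imwrite(sys.argv[1],acc.astype(np.uint8))
o=[cv2.imread("pics/s1.png").astype(float),acc]
for im in o:
    b,g,r=[im[270:290,310:350,i] for i in range(3)]
    w=np.clip(g-b,0,None)*(g-b>25)*(r>90);V,U=np.mgrid[270:290,310:350]
    u,v=(w*U).sum()/w.sum(),(w*V).sum()/w.sum()
    m=np.clip(r-np.maximum(b,g),0,None)*((g-b)<25)*(b>90)*(r-np.maximum(b,g)>25)
    print("orange",round(u,2),round(v,2),"y",np.round(inv(atz("scene",u,v,83)),2),"red",round((m*U).sum()/m.sum(),2),round((m*V).sum()/m.sum(),2),(m>0).sum())
print(state()["t"])
E
python3 ptr.py pics/s3.png
```

```text
orange 336.0 276.13 y [-91.31 -55.76] red 326.17 279.26 15
orange 335.38 275.41 y [-90.49 -52.9 ] red 329.67 278.35 3
7.75
```

The wheel rolls without slip: 2.9 mm in two strokes against 3.0 mm expected. Two more strokes.

Call:
move_arm(commands=[[[0,0,0.5],[0,0,0],0],[[-0.7,0.124,0],[0,0,0],0],[[-0.7,0.124,0],[0,0,0],0],[[0,0,-0.4],[0,0,0],0],[[0,0,-0.1],[0,0,0],0],[[0.4,-0.071,0],[0,0,0],0],[[0.4,-0.071,0],[0,0,0],0],[[0.4,-0.071,0],[0,0,0],0],[[0.2,-0.035,0],[0,0,0],0],[[0,0,0],[0,0,0],0]])

```text
t: 8.75
eef_pos: [517.4, -355.6, 136.1]
tcp_rot: [3.141, -0.002, -0.18]
ft_force: [0.5, 1.4, 11.1]
opening: 0.005
grip_force: 5.3
```

```bash
python3 ptr.py pics/s4.png; python3 - <<'E'
from h import *
a=[cv2.resize(cv2.imread(f"pics/{n}.png")[265:293,308:348],None,fx=10,fy=10,interpolation=cv2.INTER_CUBIC) for n in("s1","s4")]
cv2.imwrite("pics/c6.png",np.hstack(a))
E
```

```text
orange 336.0 276.13 y [-91.31 -55.76] red 326.17 279.26 15
orange 334.72 275.1 y [-90.8  -51.19] red 329.37 278.0 2
8.95
```

View pics/c6.png

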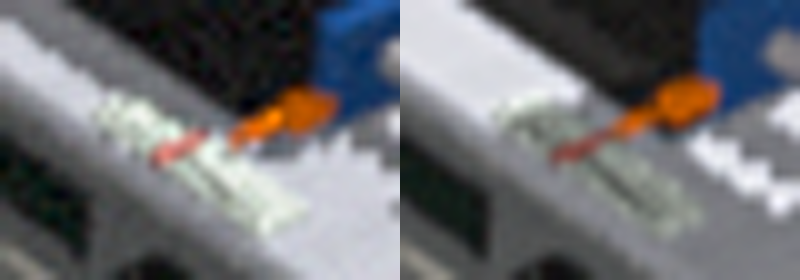

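Pointer is now near the mark, but in this oblique view its height shifts it sideways, so I can't judge it here. I'll move the arm aside and measure from the top camera, where parallax is small.

Call:
move_arm(commands=[[[0,0,3],[0,0,0],0],[[0,0,4.5],[0,0,0],0],[[0,0,4.5],[0,0,0],0],[[-0.8,3,2],[0,0,0],0],[[-0.9,4.5,0],[0,0,0],0],[[-0.9,4.5,0],[0,0,0],0],[[-0.9,4.5,0],[0,0,0],0],[[-0.9,4.5,0],[0,0,0],0],[[-0.9,4.5,0],[0,0,0],0],[[-0.9,4.5,0],[0,0,0],0]])

```text
t: 9.95
eef_pos: [453.9, -53.7, 274.9]
tcp_rot: [-3.142, 0.0, -0.181]
ft_force: [1.5, -0.2, -0.1]
opening: 0.003
grip_force: 0.0
```

Call:
move_arm(commands=[[[-0.5,4.5,0],[0,0,0],0],[[-0.5,4.5,0],[0,0,0],0],[[-0.5,4.5,0],[0,0,0],0]])

```text
t: 10.25
eef_pos: [439.0, 81.3, 275.0]
tcp_rot: [3.142, -0.0, -0.181]
ft_force: [-0.4, 0.6, 0.7]
opening: 0.004
grip_force: 0.0
```

```bash
python3 - <<'E'
from h import *
f=lambda n:np.mean([read_camera(n).astype(float) for _ in range(4)],0)
a=f("top");b=f("scene")
cv2.imwrite("pics/t5.png",a.astype(np.uint8));cv2.imwrite("pics/s5.png",b.astype(np.uint8))
g=lambda i:(255*np.clip(i/255,0,1)**.6).astype(np.uint8)
A=cv2.resize(g(a[155:265,318:430]),None,fx=3.5,fy=3.5,interpolation=cv2.INTER_CUBIC)
B=cv2.resize(g(a[230:265,365:405]),None,fx=10,fy=10,interpolation=cv2.INTER_CUBIC)
C=np.zeros((400,800,3),np.uint8);C[:A.shape[0],:A.shape[1]]=A;C[:B.shape[0],400:400+B.shape[1]]=B
cv2.imwrite("pics/c7.png",C)
E
```

```text
(no output)
```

View pics/c7.png

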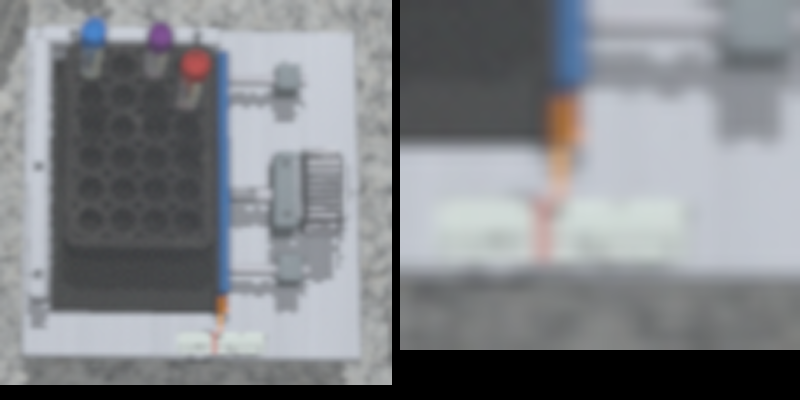

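```bash
python3 - <<'E'
from h import *
B=lambda u,v:(365+(u-400+.5)/10-.5,230+(v+.5)/10-.5)
A=lambda u,v:(318+(u+.5)/3.5-.5,155+(v+.5)/3.5-.5)
for nm,p,z in[("ptr root",B(565,100),83),("ptr",B(565,150),83),("nose",B(558,190),82),("mark top",B(542,205),81),("mark bot",B(543,255),81),("rackFL",A(55,42),112),("rackFR",A(212,45),112),("rackNR",A(210,247),112),("rackNL",A(68,247),112),("rail face",A(50,150),104),("bar left near",B(555,85),105.5),("bar right near",B(586,85),105.5),("bar right far",A(229,52),105.5)]:
    print(nm,np.round(p,1),np.round(inv(atz("top",*p,z)),1))
im=cv2.imread("pics/t5.png").astype(float)
for v in range(236,257):
    r=im[v,372:390];b,g,rr=r.T;w=np.clip(rr-np.maximum(b,0),0,None);w2=np.where(w>25,w-15,0)
    if w2.sum()>0:
        u=(w2*np.arange(372,390)).sum()/w2.sum();print(v,round(u,2),int(w2.sum()),np.round(inv(atz("top",u,v,82)),2), r[int(round(u))-372])
E
```

```text
ptr root [381.  239.6] [-84.3 -50.4]
ptr [381.  244.6] [-95.7 -50.3]
nose [380.4 248.6] [-104.6  -48.7]
mark top [378.8 250. ] [-107.8  -45.2]
mark bot [378.8 255. ] [-119.1  -45.3]
rackFL [333.4 166.6] [75.9 57.4]
rackFR [378.2 167.5] [ 74.7 -43.3]
rackNR [377.6 225.2] [-57.9 -40.6]
rackNL [337.1 225.2] [-58.6  48.5]
rail face [331.9 197.5] [ 6.4 60.1]
bar left near [380. 238.] [-85.3 -46.2]
bar right near [383.2 238. ] [-85.2 -53. ]
bar right far [383.1 169.5] [ 72.2 -54.8]
240 380.98 132 [-85.13 -50.3 ] [ 35.  60. 108.]
241 380.99 178 [-87.41 -50.29] [ 28.  64. 121.]
242 381.03 192 [-89.68 -50.36] [ 27.  66. 124.]
243 381.24 216 [-91.95 -50.8 ] [ 32.  70. 128.]
244 380.87 132 [-94.23 -49.96] [ 53.  82. 125.]
245 380.5 111 [-96.5  -49.11] [ 77. 108. 148.]
246 380.52 107 [-98.77 -49.13] [ 88. 118. 159.]
247 380.51 86 [-101.04  -49.09] [109. 132. 168.]
248 380.48 56 [-103.3  -49. ] [136. 150. 180.]
249 380.37 30 [-105.57  -48.72] [139. 145. 173.]
250 379.35 34 [-107.85  -46.43] [119. 120. 156.]
251 379.0 26 [-110.11  -45.63] [111. 114. 152.]
252 379.0 24 [-112.37  -45.61] [127. 131. 166.]
253 379.0 24 [-114.63  -45.59] [130. 133. 169.]
254 379.0 23 [-116.89  -45.57] [132. 135. 170.]
255 379.0 15 [-119.14  -45.55] [133. 134. 163.]
```

```bash
cat > fine.py <<'E'
from h import *
import sys
def fine(im):
    for nm,rows,z in(("ptr",range(245,249),83),("mark",range(251,255),81)):
        w=(im[...,2]-im[...,0])[rows.start:rows.stop,370:392].mean(0)
        w=w-np.median(w);x=np.arange(370,392);i=w.argmax();s=slice(max(i-2,0),i+3)
        u=(w[s]*x[s]).sum()/w[s].sum();print(nm,np.round(w[i-4:i+5]),round(u,2),np.round(inv(atz("top",u,np.mean(rows),z)),2))
if len(sys.argv)>1: fine(cv2.imread(sys.argv[1]).astype(float))
else: fine(np.mean([read_camera("top").astype(float) for _ in range(6)],0))
E
python3 fine.py pics/t5.png
```

```text
ptr [ 1.  3. 23. 78. 79. 26.  3.  0. -1.] 380.56 [-100.08  -49.11]
mark [-0.  0.  8. 33. 48. 22.  4.  0. -0.] 378.85 [-113.34  -45.35]
```

Remaining travel measured from the top: 3.76 mm, about 33 mm at the rim. The rack is home (far end about 75, near end -58, against 78/-59 expected). Going back for the last strokes.

Call:
move_arm(commands=[[[0.6,-4.3,0],[0,0,0],0],[[0.6,-4.3,0],[0,0,0],0],[[0.6,-4.3,0],[0,0,0],0],[[0.6,-4.3,0],[0,0,0],0],[[0.6,-4.3,0],[0,0,0],0],[[0.7,-4.4,0],[0,0,0],0],[[0.7,-4.4,0],[0,0,0],0],[[0.7,-4.4,0],[0,0,0],0],[[0.7,-4.4,0],[0,0,0],0],[[0.65,-4.33,0],[0,0,0],0]])

```text
t: 11.65
eef_pos: [503.3, -357.8, 274.9]
tcp_rot: [3.142, 0.0, -0.183]
ft_force: [1.1, 1.0, -0.2]
opening: 0.01
grip_force: 0.0
```

Call:
move_arm(commands=[[[0,0,-4],[0,0,0],0],[[0,0,-4],[0,0,0],0],[[0,0,-3],[0,0,0],0],[[0,0,-2],[0,0,0],0],[[0,0,0],[0,0,0],0]])

```text
t: 12.15
eef_pos: [502.4, -355.0, 142.3]
tcp_rot: [-3.139, 0.004, -0.182]
ft_force: [-0.8, -0.1, 0.0]
opening: 0.006
grip_force: 0.0
```

Call:
move_arm(commands=[[[0.1,0,0],[0,0,0],0],[[0,0,-0.5],[0,0,0],0],[[0,0,0],[0,0,0],0]])

```text
t: 12.45
eef_pos: [505.2, -354.9, 140.8]
tcp_rot: [3.141, -0.001, -0.181]
ft_force: [0.6, -0.7, 0.0]
opening: 0.002
grip_force: 0.0
```

Call:
move_arm(commands=[[[-0.1,0,-0.4],[0,0,0],0],[[0,0,-0.1],[0,0,0],0],[[0,0,0],[0,0,0],0]])

```text
t: 12.75
eef_pos: [504.6, -354.8, 136.2]
tcp_rot: [3.141, -0.002, -0.18]
ft_force: [-0.2, -0.1, 5.7]
opening: 0.001
grip_force: 3.0
```

Call:
move_arm(commands=[[[0.4,-0.071,0],[0,0,0],0],[[0.4,-0.071,0],[0,0,0],0],[[0.4,-0.071,0],[0,0,0],0],[[0.2,-0.035,0],[0,0,0],0],[[0,0,0],[0,0,0],0]])

```text
t: 13.25
eef_pos: [518.8, -357.5, 136.2]
tcp_rot: [3.14, -0.002, -0.18]
ft_force: [1.4, 0.1, 5.2]
opening: 0.007
grip_force: 3.0
```

Rolled about 14.4 mm. Second stroke.

Call:
move_arm(commands=[[[0,0,0.5],[0,0,0],0],[[-0.7,0.124,0],[0,0,0],0],[[-0.7,0.124,0],[0,0,0],0],[[0,0,-0.4],[0,0,0],0],[[0,0,-0.1],[0,0,0],0],[[0,0,0],[0,0,0],0]])

```text
t: 13.85
eef_pos: [504.5, -354.7, 136.1]
tcp_rot: [3.141, -0.001, -0.18]
ft_force: [-1.8, 0.8, 11.1]
opening: 0.005
grip_force: 5.3
```

Call:
move_arm(commands=[[[0.4,-0.071,0],[0,0,0],0],[[0.4,-0.071,0],[0,0,0],0],[[0.4,-0.071,0],[0,0,0],0],[[0,0,0],[0,0,0],0],[[0,0,1],[0,0,0],0]])

```text
t: 14.35
eef_pos: [515.9, -356.4, 144.4]
tcp_rot: [-3.141, 0.001, -0.18]
ft_force: [-0.6, 0.1, 0.1]
opening: 0.005
grip_force: 0.0
```

Call:
move_arm(commands=[[[0,0,4],[0,0,0],0],[[0,0,4.5],[0,0,0],0],[[0,0,4.5],[0,0,0],0],[[-0.8,3,0],[0,0,0],0],[[-0.6,4.3,0],[0,0,0],0],[[-0.6,4.3,0],[0,0,0],0],[[-0.6,4.3,0],[0,0,0],0],[[-0.6,4.3,0],[0,0,0],0],[[-0.6,4.3,0],[0,0,0],0],[[-0.6,4.3,0],[0,0,0],0]])

```text
t: 15.35
eef_pos: [471.5, -67.2, 275.4]
tcp_rot: [3.142, -0.0, -0.181]
ft_force: [0.3, -0.1, 0.1]
opening: 0.002
grip_force: 0.0
```

Call:
move_arm(commands=[[[-0.8,4.3,0],[0,0,0],0],[[-0.8,4.3,0],[0,0,0],0],[[-0.8,4.3,0],[0,0,0],0],[[-0.6,2.4,0],[0,0,0],0],[[0,0,0],[0,0,0],0]])

```text
t: 15.85
eef_pos: [441.2, 86.5, 275.4]
tcp_rot: [-3.141, 0.0, -0.177]
ft_force: [0.3, -0.2, 0.5]
opening: 0.005
grip_force: 0.0
```

```bash
python3 fine.py
```

```text
ptr [-0.  1.  5. 28. 69. 51. 12.  1.  0.] 379.23 [-100.1   -46.14]
mark [ 0.  0.  7. 33. 46. 21.  4. -0. -0.] 378.82 [-113.34  -45.29]
```

0.8 mm remains, so a final 7 mm roll.

Call:
move_arm(commands=[[[0.65,-4.4,0],[0,0,0],0],[[0.65,-4.4,0],[0,0,0],0],[[0.65,-4.4,0],[0,0,0],0],[[0.65,-4.4,0],[0,0,0],0],[[0.7,-4.4,0],[0,0,0],0],[[0.7,-4.4,0],[0,0,0],0],[[0.7,-4.4,0],[0,0,0],0],[[0.7,-4.4,0],[0,0,0],0],[[0.7,-4.4,0],[0,0,0],0],[[0.6,-4.4,0],[0,0,0],0]])

```text
t: 17.15
eef_pos: [508.6, -358.6, 274.9]
tcp_rot: [-3.142, 0.0, -0.182]
ft_force: [0.9, 0.5, 0.4]
opening: 0.003
grip_force: 0.0
```

Call:
move_arm(commands=[[[0,0,-4],[0,0,0],0],[[0,0,-4],[0,0,0],0],[[0,0,-3],[0,0,0],0],[[0,0,-2],[0,0,0],0],[[0,0,-0.4],[0,0,0],0],[[0,0,0],[0,0,0],0],[[0,0,0],[0,0,0],0]])

```text
t: 17.85
eef_pos: [509.4, -356.4, 142.3]
tcp_rot: [3.141, -0.001, -0.181]
ft_force: [0.9, -0.3, 0.3]
opening: 0.009
grip_force: 0.0
```

Call:
move_arm(commands=[[[-0.3,0.05,-0.4],[0,0,0],0],[[0,0,-0.2],[0,0,0],0],[[0,0,-0.1],[0,0,0],0],[[0,0,0],[0,0,0],0]])

```text
t: 18.25
eef_pos: [506.9, -355.5, 136.0]
tcp_rot: [3.14, -0.003, -0.18]
ft_force: [-0.1, 1.9, 10.5]
opening: 0.005
grip_force: 5.8
```

Call:
move_arm(commands=[[[0.3,-0.053,0],[0,0,0],0],[[0.3,-0.053,0],[0,0,0],0],[[0.1,-0.018,0],[0,0,0],0],[[0,0,0],[0,0,0],0],[[0,0,1],[0,0,0],0]])

```text
t: 18.75
eef_pos: [513.1, -356.2, 144.3]
tcp_rot: [-3.141, 0.0, -0.18]
ft_force: [-0.4, -0.1, -0.2]
opening: 0.005
grip_force: 0.0
```

Call:
move_arm(commands=[[[0,0,4],[0,0,0],0],[[0,0,4.5],[0,0,0],0],[[0,0,4.5],[0,0,0],0],[[-0.8,3,0],[0,0,0],0],[[-0.6,4.3,0],[0,0,0],0],[[-0.6,4.3,0],[0,0,0],0],[[-0.6,4.3,0],[0,0,0],0],[[-0.6,4.3,0],[0,0,0],0],[[-0.6,4.3,0],[0,0,0],0],[[-0.6,4.3,0],[0,0,0],0]])

```text
t: 19.75
eef_pos: [468.5, -66.8, 274.8]
tcp_rot: [3.141, -0.001, -0.18]
ft_force: [0.6, 0.0, 0.2]
opening: 0.007
grip_force: 0.0
```

Call:
move_arm(commands=[[[-0.8,4.3,0],[0,0,0],0],[[-0.8,4.3,0],[0,0,0],0],[[-0.8,4.3,0],[0,0,0],0],[[-0.6,2.4,0],[0,0,0],0],[[0,0,0],[0,0,0],0]])

```text
t: 20.25
eef_pos: [438.2, 86.9, 274.8]
tcp_rot: [-3.141, -0.001, -0.177]
ft_force: [0.0, -0.6, 0.5]
opening: 0.005
grip_force: 0.0
```

```bash
python3 fine.py; python3 - <<'E'
from h import *
a=read_camera("top");b=read_camera("scene")
A=cv2.resize(a[150:265,315:430],None,fx=3.4,fy=3.4,interpolation=cv2.INTER_CUBIC)
B=cv2.resize(b[200:317,278:395],None,fx=3.4,fy=3.4,interpolation=cv2.INTER_CUBIC)
h=391;C=np.hstack([A[:h],B[:h]]);cv2.imwrite("pics/c8.png",C)
E
```

```text
ptr [-0.  1. 15. 59. 77. 34.  6.  0. -0.] 378.78 [-100.11  -45.13]
mark [-0.  0.  6. 29. 42. 20.  3. -0.  0.] 378.85 [-113.34  -45.35]
```

View pics/c8.png

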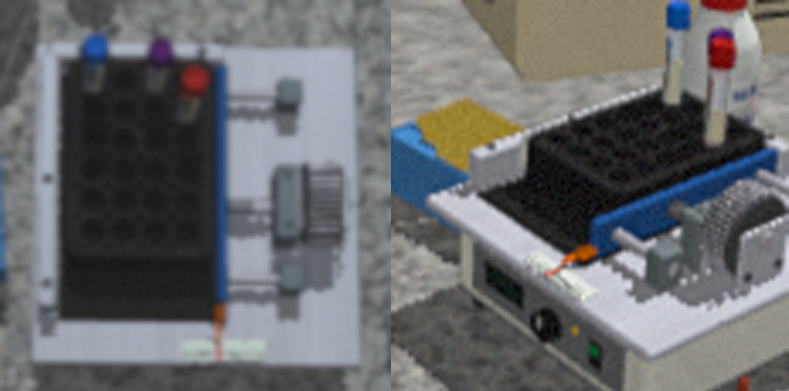

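Final view: rack against the end stop, tubes upright, pointer in line with the red mark (within about 0.2 mm; crop px (218,345)), arm clear. Handing in.

```bash
python3 -c "
from cell import env
print(env.job_done())"
```

```text
the job is handed in; nothing more can be done
None
```

The job is handed in: the rack is home against the end stop with its tubes standing, and the bar's pointer is about 0.2 mm from the middle of the red mark by my top-camera measurement; no verdict was shown.

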